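# Refit the water gauge and snap the filler cap onto a self-watering planter

### The arm

A 6-joint arm with a two-finger parallel gripper is mounted at the origin on the work surface. World frame = base frame: x ahead of the robot, y to its left, z up, the work surface at z = 0. Lengths are in m, angles in rad, forces in N, time in s.
With the tool pointing down it reaches from about 0.35 to 0.875 m from the base axis. Payload 4.2 kg.
Tool frame: the origin (TCP) lies midway between the tips of the shut fingers; the grasp point (between the pads) lies 19 mm behind it (manip.grasp_offset is the distance from the TCP to the grasp point, in m); z points along the fingers, y is the line along which they close (so a half turn about z gives the same grasp; the last joint's range is limited). The gripper opens to 87 mm and grips with 3 to 60 N. Pads are 19 mm wide; open, the fingers measure 117 mm over their backs; the gripper's body (75 mm by 190 mm) begins 51 mm behind the grasp point.
Start: joints at [1.524, 0.385, 0.008, 0, -1.194, -0.259], TCP at [0.188, 0.596, 0.223] pointing down, gripper open.
Joint ranges: [-3.14, 3.14], [-1.21, 2.06], [-1.07, 1.41], [-3.16, 2.05], [-2.99, -0.16], [-3.1, 3.1]. Speed limits (rad/s): [2.79, 2.79, 3.14, 3.14, 3.14, 3.14].

### API

Orientations are given as a rotation vector (axis times angle).
In Python, from rig import manip, get_image gives the robot as it stands.
- The arm moves only by the tool send_rows, never from a script. Its argument "rows" is a list of rows, each a list of 2 entries, a list of its own where there are three numbers: the shift along the tool's x, y, z normalised to -1 to 1, where 1 is 400 mm, then the turn about the tool's z normalised to -1 to 1, where 1 is pi rad. A call has 1 to 10 rows; each row is the pose to reach, as a shift and turn from the pose commanded when the call began, along the tool's axes at that moment, turning the shorter way round; what a row does not reach only later rows make up. A row lasts 1/10 s, in which the tool goes at most 50 mm and 8.59 degrees, less where a joint would pass 70% of its speed; a pose out of reach is approached as far as the arm can. A call with a number of a shift or a turn outside -1 to 1 is refused whole. A call with a gripper value outside its range is refused whole. "fingers" is the closure, from 0 (fully open) to 1 (shut), set as the call begins (left out, the last holds). The fingers move at their own pace and stop on an object; "force" is the grip in N (left out, the last holds). Time passes only in rows, so rows that repeat a pose let the fingers close. It gives the time, the measured TCP pose, the force, the opening and the grip force at its end, in the units of the state.
- manip.get_state(): the state, without advancing time (a new reading comes with each control period).
- get_image(name): name is "side" or "top"; returns a dict with "image" (384x512x3 uint8, red, green, blue), "z_map" (384x512 float32, m along the optical axis (not along the pixel's ray), 0 where there is no reading), "intrinsics" (3x3 intrinsics, pixels), "position" and "rotation" of the camera in the world. Camera axes: x right, y down, z forward; pixel columns grow to the right and rows downward; lengths in m; the calibration is good to about 2 mm. A picture is of the moment at which its call begins.
- manip.sign_off(): hands the job in; it is judged then, once.
The state is a dict: "t": time; "joint_pos": joint angles; "joint_vel": joint speeds; "effort": joint torques, N m; "tcp_pos": TCP position; "tool_rot": TCP orientation; "contact_force": force on the tool from outside, world axes, zero at the start; "moment": the same for the moment, N m; "gripper_width": finger opening in m; "gripper_force": force on a finger pad.
Only numpy, scipy, OpenCV 4.12 (cv2) and the standard library are available. Lean on these libraries where they do the work, as an engineer would, in place of code of your own. Each camera call takes 0.05 s, during which the arm holds its last target. There are 200 camera calls.

### The job

Close up the filler of the self-watering planter: take the water gauge out of the wooden label block and slide its blade down into the slot in the filler neck until its head sits on the neck, then put the filler cap over it and press until it clicks, and keep pressing until the cap's skirt is fully home on the collar. Finish while still holding the cap down with a firm push - do not let go of it - and leave the other things on the table where they are.

Things in the scene. Friction and masses are not known exactly. Their poses are not given: they have to be found in the camera images.
- planter: Dark grey resin trough planter, empty, fixed: 170 deep (its x), 300 long (its y), 122 high. Origin: centre of its underside; z up. Inside, 100 mm from the origin along its -y, stands the filler shaft, topped by a round collar 62 across (flat top 132 mm above the table, 10 above the planter's rim) and, on it, the round filler neck.
- filler_mouth (a point): On the neck's axis at the neck's flat top, 150 mm above the table; axes as the planter's. The neck is 36 across, 18 high above the collar, its top 5 mm tapered to 31. Here opens the gauge slot in the bridge across the neck: 19 long (planter's y), 7 wide (x), straight down, deeper than the blade. Nothing near the neck is higher.
- filler_seat (a point): On the neck's axis at the collar's flat top, 132 mm above the table; axes as the planter's. A fully home cap has its origin here. Four sprung beads on the neck's side (43 across, 7 mm above the collar) catch the cap: force rises to 10 to 20 N some 10 mm above home, drops at the click (about 4 mm above home), then the rim meets the rigid collar.
- water_gauge: White plastic dipstick, about 30 g, upright in the label block's middle slot at the start. Origin: bottom end of the blade; z up along it. Blade 16 wide (y), 4 thick (x), 60 long, last 5 mm narrowed to 12.5 x 2.8. On it a block head 24 (y) x 12 (x) x 18 high, whose underside is 68 mm above the table at the start. A half turn about z fits as well.
- gauge_shoulder (a point): Point of the gauge at the centre of the head's underside, 60 mm above the blade's bottom end; it meets filler_mouth when the gauge is home.
- label_block: Wooden block, fixed, 50 (x) x 160 (y) x 50 high, three upright slots along its y; origin: centre of its underside. The gauge stands in the middle slot (17.5 x 5.5, 42 deep) and lifts straight out; plain plant labels without a head, up to 94 mm above the table, stand 55 mm to either side.
- filler_cap: Dark grey round plastic cap, 52 across, ribbed side, 42 high, about 30 g, closed top, hollow below; stands mouth down on the table near a small terracotta pot (they may have swapped places). Origin: centre of its underside (skirt rim); z up. Inside 46 across, 39 deep, so the seated gauge's head fits under it; inner lip at the mouth 39 across, 3 high. Any turn about z will do.
- small_pot: Bystander: terracotta pot 68 across, 60 high, origin: centre of its underside.
- saucer: Bystander: terracotta saucer 104 across, 16 high, origin: centre of its underside.
- scoop: Bystander: blue plastic potting scoop 215 long lying along its x, about 40 high; origin on the table below it, near the back of its trough.
- steel_rake: Bystander: hand rake with a wooden handle and five stainless tines, 270 long lying along its x, about 35 high; origin on the table below its ferrule end.

How it is judged:
On the way, in this order (a step that is already met when the one before it is completed fails the run):
1. the gauge's blade is fully down in the neck's slot, its head on the neck (distance between gauge_shoulder and filler_mouth below 0.005 m and z of gauge_shoulder in the frame of filler_mouth below 0.003 m and angle between the y axis of water_gauge and the y axis of planter, either way round below 0.3 rad and angle between water_gauge's own z axis and vertical below 0.15 rad), for 0.2 s.
2. with the gauge home, the cap has clicked past the catches and its skirt is down on the collar (all of step 1 and z of filler_cap in the frame of filler_seat below 0.002 m and distance between filler_cap and filler_seat below 0.0045 m and angle between filler_cap's own z axis and vertical below 0.06 rad), for 0.2 s.
At the end, for the whole second after the job is handed in: Gauge home in the neck (head's underside within 3 mm of the neck's top, 5 mm overall, upright within 0.15 rad); cap fully home over it (rim within 2 mm of the collar, level within 0.06 rad); fingers still on the cap, pressing it on the collar with over 3 N through the last second (all of step 2 and contact force between filler_cap and planter above 3 N and contact force between the fingers and filler_cap above 2 N); the arm keeps its last pose, push and grip.
It fails at once if the small pot is pushed more than 30 mm from its place (distance of small_pot from where it was at the start of the episode above 0.03 m).
It fails at once if the saucer is pushed more than 30 mm from its place (distance of saucer from where it was at the start of the episode above 0.03 m).
It fails at once if the scoop is pushed more than 30 mm from its place (distance of scoop from where it was at the start of the episode above 0.03 m).
It fails at once if the hand rake is pushed more than 30 mm from its place (distance of steel_rake from where it was at the start of the episode above 0.03 m).
It also fails if it takes over 64 s, if anything falls off the work surface, if the arm or the gripper's body presses on something with over 40 N, if the wrist force passes 120 N, or if a joint passes its speed limit or range.

## Working session

There is one attempt and no reset: what is moved stays moved. The work goes in short steps, Python scripts to look and compute and a tool call to move; the robot and the scene stay as the last step left them, time stands still between calls to the robot, and variables do not carry over. Pictures are saved under pics/ and viewed, at most 10 in all, crops included, and the job is handed in when it is done.

Besides the shell and the picture viewer there is one more tool, called after "Request:" by a JSON object that holds its "method" and its "body". send_rows: Moves the arm, as the interface text tells. Its arguments: {"type":"object","properties":{"rows":{"type":"array"},"fingers":{"type":"number"},"force":{"type":"number"}},"required":["rows"]}

```bash
ls; mkdir -p pics
cat > h.py <<'E'
import numpy as np, cv2
from scipy.spatial.transform import Rotation as R
from rig import manip, get_image
def cloud(d):
    K=np.array(d["intrinsics"]);z=d["z_map"];v,u=np.mgrid[:z.shape[0],:z.shape[1]]
    p=np.stack([(u-K[0,2])/K[0,0]*z,(v-K[1,2])/K[1,1]*z,z],-1)
    return p@rot(d).T+np.array(d["position"])
def rot(d):
    r=np.array(d["rotation"]); return r if r.shape==(3,3) else R.from_rotvec(r).as_matrix()
def ray(d,u,v,h):
    K=np.array(d["intrinsics"]);r=rot(d)@np.array([(u-K[0,2])/K[0,0],(v-K[1,2])/K[1,1],1])
    p=np.array(d["position"]);return p+r*(h-p[2])/r[2]
def save(n,im): cv2.imwrite("pics/"+n,cv2.cvtColor(np.ascontiguousarray(im),cv2.COLOR_RGB2BGR))
E
python3 - <<'E'
from h import *
import pickle
a=get_image("top");b=get_image("side");pickle.dump((a,b),open("i0.pkl","wb"))
for d in(a,b):print(d["position"],rot(d).round(3).tolist(),np.array(d["intrinsics"]).tolist())
save("top0.png",a["image"]);save("side0.png",b["image"])
s=manip.get_state();print(s["t"],s["tcp_pos"],s["tool_rot"],R.from_rotvec(s["tool_rot"]).as_matrix().round(3).tolist(),s["gripper_width"],manip.grasp_offset)
E
```

```text
pics
[ 0.38004784 -0.04830892  1.29960498] [[0.023, -0.989, 0.144], [-1.0, -0.022, 0.008], [-0.005, -0.144, -0.99]] [[357.2431985799338, 0.0, 258.83234067215545], [0.0, 357.2431985799338, 185.86308295468194], [0.0, 0.0, 1.0]]
[-0.03373343 -0.92130891  0.70248818] [[0.815, -0.29, 0.502], [-0.579, -0.398, 0.711], [-0.007, -0.871, -0.492]] [[403.32532336028015, 0.0, 253.44917506362037], [0.0, 403.32532336028015, 190.3078591707749], [0.0, 0.0, 1.0]]
0.1 [0.18800705 0.59550226 0.22157675] [ 3.10296999e+00 -4.78439331e-01 -2.82381100e-04] [[0.954, -0.301, -0.0], [-0.301, -0.954, -0.002], [0.0, 0.002, -1.0]] 0.08698216797897271 0.0187
```

View pics/top0.png

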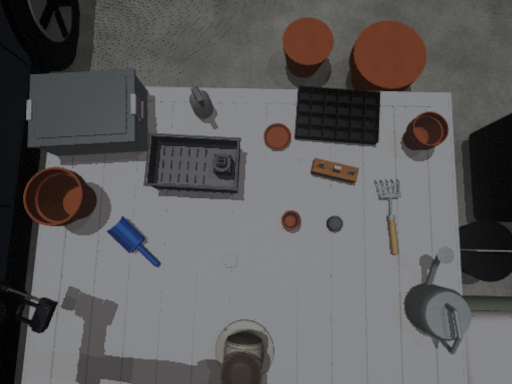

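View pics/side0.png

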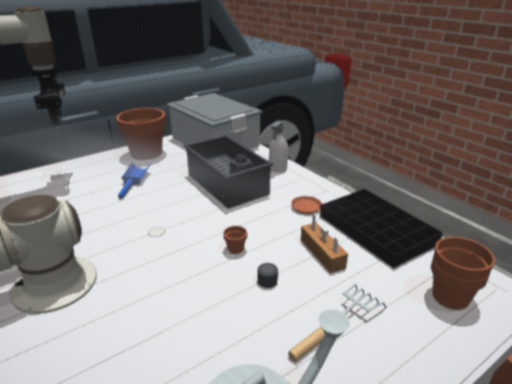

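The top view shows the planter at about (195,163) with its neck at (222,163), the label block at (335,170), the cap at (335,224) and the pot at (291,221). The side view agrees: block (323,247), cap (267,275). I'll measure these next.

Run:
```python
from h import *
import pickle
a,b=pickle.load(open("i0.pkl","rb"))
P=cloud(a)
save("crop1.png",np.hstack([cv2.resize(a["image"][145:185,202:242],(390,390),interpolation=cv2.INTER_CUBIC),cv2.resize(a["image"][150:190,315:355],(390,390),interpolation=cv2.INTER_CUBIC)]))
def reg(n,u0,u1,v0,v1,lo,hi,x=P):
    p=x[v0:v1,u0:u1].reshape(-1,3);p=p[(p[:,2]>lo)&(p[:,2]<hi)]
    if len(p)<5: print(n,len(p));return
    xy=p[:,:2].astype(np.float32);r=cv2.minAreaRect(xy*1000);c=cv2.minEnclosingCircle(xy*1000)
    print(n,len(p),"mean",p.mean(0).round(4),"rect",np.round(r[0]+r[1]+(r[2],),1),"circ",np.round(c[0],1),round(c[1],1))
reg("cap",322,348,211,237,.03,.06)
reg("pot",278,304,208,234,.05,.07)
reg("blocktop",305,365,150,190,.045,.055)
reg("gauge",305,365,150,190,.08,.09)
reg("gaugeMid",325,348,155,182,.06,.1)
reg("planter rim",140,250,125,200,.115,.126)
reg("necktop",205,240,145,185,.145,.155)
reg("collar",205,240,145,185,.128,.137)
Q=cloud(b)
reg("Scap",250,285,258,292,.035,.05,Q)
reg("Sblock",295,350,210,275,.045,.053,Q)
reg("Sgauge",295,350,205,275,.062,.1,Q)
reg("Sneck",180,275,130,205,.143,.155,Q)
reg("Srim",180,275,130,205,.115,.126,Q)
```

```text
cap 182 mean [ 0.4388 -0.3053  0.042 ] rect [ 437.7 -306.4   48.9   51.6    1.2] circ [ 439.1 -306.3] 26.3
pot 80 mean [ 0.4454 -0.1506  0.0597] rect [ 445.3 -149.8   63.1   64.3   45.9] circ [ 446.  -149.7] 33.7
blocktop 543 mean [ 0.6276 -0.305   0.0502] rect [ 629.  -306.1  160.2   51.6   77.6] circ [ 631.9 -306.7] 82.0
gauge 34 mean [ 0.6285 -0.3063  0.085 ] rect [ 628.8 -305.   123.    12.3   78.3] circ [ 628.7 -305. ] 61.5
gaugeMid 34 mean [ 0.6278 -0.3055  0.084 ] rect [ 628.3 -305.8   23.9   12.8   78.3] circ [ 627.6 -305.7] 12.5
planter rim 869 mean [0.6325 0.1894 0.1218] rect [632.4 190.1 316.1 181.7  88.1] circ [634.1 189.9] 179.3
necktop 65 mean [0.628  0.0891 0.1498] rect [627.6  89.5  33.2  30.    1.4] circ [629.   88.7] 18.1
collar 181 mean [0.6277 0.0879 0.1325] rect [615.1  81.1  80.3  87.2  85.2] circ [609.9  77.9] 53.3
Scap 261 mean [ 0.437  -0.3105  0.0412] rect [ 438.9 -307.7   51.6   50.8   10.2] circ [ 438.9 -308.2] 26.8
Sblock 617 mean [ 0.6255 -0.3138  0.0496] rect [ 674.2 -294.3  206.8  134.9   77.6] circ [ 671.1 -294.3] 120.2
Sgauge 155 mean [ 0.6281 -0.3078  0.0792] rect [ 629.5 -305.8  128.6   14.    75.3] circ [ 629.1 -305.7] 64.3
Sneck 62 mean [0.6523 0.0959 0.1475] rect [716.3 127.7 234.3  32.7  24.6] circ [718.9 122.1] 117.2
Srim 721 mean [0.6364 0.1792 0.1201] rect [691.7 235.2 413.2 300.6  88.3] circ [632.5 230.5] 218.4
```

View pics/crop1.png

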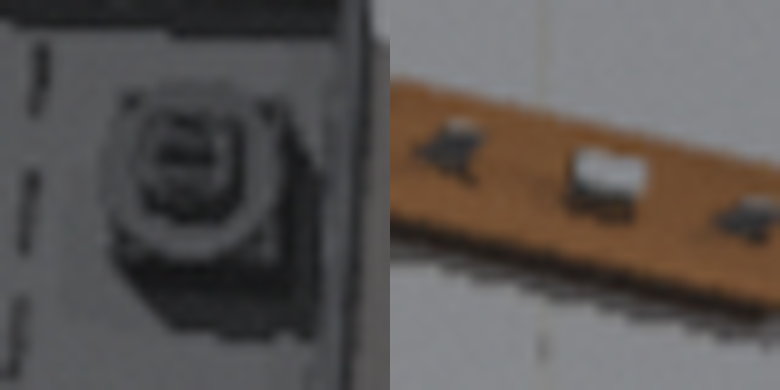

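The crop shows the slot running along image u (world y) and the head centred in a block turned about 12°. The sizes match what was given: block 160x52, head 24x12.8, neck at 0.1498. The neck computed from the planter is (629,90) and the measured one (628,89). Next is a move helper.

```bash
cat >> h.py <<'E'
def to(*targets,pos=None,rv=None):
    """targets (x,y,z,yaw_deg of tool x); print normalised shift+turn from the current pose each"""
    s=manip.get_state();p=np.array(s["tcp_pos"]) if pos is None else np.array(pos);M=R.from_rotvec(s["tool_rot"]).as_matrix()
    y0=np.degrees(np.arctan2(M[1,0],M[0,0]));print("now",round(s["t"],2),p.round(4),"yaw",y0.round(2),"tilt",M[:2,2].round(4),"F",np.round(s["contact_force"],2),"w",round(s["gripper_width"],4),round(s["gripper_force"],1))
    for x,y,z,a in targets:
        d=M.T@(np.array([x,y,z])-p)/.4; t=-((a-y0+180)%360-180)/180
        print("row",d.round(4).tolist(),round(t,4),"dist",np.linalg.norm(d*.4).round(3))
E
python3 -c "
from h import *
to((.335,.295,.222,-45),(.628,-.306,.222,-102))"
```

```text
now 0.1 [0.188  0.5955 0.2216] yaw -17.53 tilt [-0.0005 -0.0019] F [-0.02  0.37 -0.11] w 0.087 0.0
row [0.5767, 0.6057, 0.0002] 0.1526 dist 0.335
row [1.7278, 1.8178, 0.0027] 0.4693 dist 1.003
```

Request:
{"method": "send_rows", "body": {"rows": [[[0.577, 0.606, 0.0], 0.153], [[0.577, 0.606, 0.0], 0.153], [[0.577, 0.606, 0.0], 0.153], [[0.577, 0.606, 0.0], 0.153], [[0.577, 0.606, 0.0], 0.153], [[0.577, 0.606, 0.0], 0.153], [[0.577, 0.606, 0.0], 0.153], [[0.577, 0.606, 0.0], 0.153]], "fingers": 0.3, "force": 30}}

```text
t: 0.9
tcp_pos: [0.3357, 0.2917, 0.2224]
tool_rot: [2.898, -1.21, -0.001]
contact_force: [0.4, -0.5, 0.2]
gripper_width: 0.0612
gripper_force: 0.0
```

```bash
python3 -c "
from h import *
to((.482,-.006,.222,-75),(.628,-.306,.222,-102))"
```

```text
now 0.9 [0.3357 0.2917 0.2224] yaw -45.33 tilt [-0.0009 -0.001 ] F [ 0.35 -0.48  0.25] w 0.0612 0.0
row [0.7864, 0.2632, 0.0013] 0.1648 dist 0.332
row [1.5763, 0.5309, 0.0018] 0.3148 dist 0.665
```

Request:
{"method": "send_rows", "body": {"rows": [[[0.786, 0.263, 0.0], 0.165], [[0.786, 0.263, 0.0], 0.165], [[0.786, 0.263, 0.0], 0.165], [[0.786, 0.263, 0.0], 0.165], [[0.786, 0.263, 0.0], 0.165], [[0.786, 0.263, 0.0], 0.165], [[0.786, 0.263, 0.0], 0.165], [[0.786, 0.263, 0.0], 0.165]]}}

```text
t: 1.7
tcp_pos: [0.484, -0.0039, 0.2218]
tool_rot: [2.491, -1.913, -0.001]
contact_force: [-0.2, -0.7, 0.1]
gripper_width: 0.0612
gripper_force: 0.0
```

```bash
python3 -c "
from h import *
to((.6283,-.3057,.160,-102))"
```

```text
now 1.7 [ 0.484  -0.0039  0.2218] yaw -75.04 tilt [-0.001  -0.0007] F [-0.2  -0.69  0.14] w 0.0612 0.0
row [0.822, -0.1538, 0.1547] 0.1498 dist 0.34
```

Request:
{"method": "send_rows", "body": {"rows": [[[0.822, -0.154, 0.155], 0.15], [[0.822, -0.154, 0.155], 0.15], [[0.822, -0.154, 0.155], 0.15], [[0.822, -0.154, 0.155], 0.15], [[0.822, -0.154, 0.155], 0.15], [[0.822, -0.154, 0.155], 0.15], [[0.822, -0.154, 0.155], 0.15], [[0.822, -0.154, 0.155], 0.15], [[0.822, -0.154, 0.155], 0.15], [[0.822, -0.154, 0.155], 0.15]]}}

```text
t: 2.7
tcp_pos: [0.6288, -0.301, 0.1606]
tool_rot: [1.984, -2.436, -0.001]
contact_force: [1.3, -0.5, 0.1]
gripper_width: 0.0612
gripper_force: 0.0
```

```bash
python3 -c "
from h import *
to((.6283,-.3057,.071,-102))
d=get_image('top');b=get_image('side')
save('c2.png',np.hstack([cv2.resize(d['image'][135:205,300:370],(390,390),interpolation=cv2.INTER_CUBIC),cv2.resize(b['image'][190:290,270:370],(390,390),interpolation=cv2.INTER_CUBIC)]))"
```

```text
now 2.7 [ 0.6288 -0.301   0.1606] yaw -101.67 tilt [-0.0003  0.0002] F [ 1.29 -0.52  0.09] w 0.0612 0.0
row [0.0118, -0.0012, 0.2241] 0.0018 dist 0.09
```

View pics/c2.png

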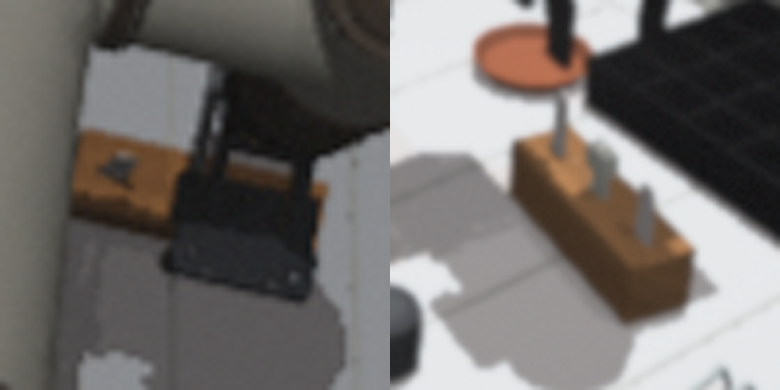

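The left view shows the gripper over the block. In the side view the fingers straddle the head's line, spread along x as intended. I'll take the settled pose, then go down.

```bash
python3 -c "
from h import *
to((.6283,-.3057,.071,-102))"
```

```text
now 2.8 [ 0.6289 -0.3009  0.1615] yaw -101.64 tilt [ 0.001  -0.0002] F [-0.08 -0.16  0.64] w 0.0608 0.0
row [0.0121, -0.0006, 0.2263] 0.002 dist 0.091
```

Request:
{"method": "send_rows", "body": {"rows": [[[0.012, 0, 0.1], 0.002], [[0.012, 0, 0.16], 0.002], [[0.012, 0, 0.2], 0.002], [[0.012, 0, 0.226], 0.002], [[0.012, 0, 0.226], 0.002], [[0.012, 0, 0.226], 0.002]]}}

```text
t: 3.4
tcp_pos: [0.6285, -0.307, 0.0714]
tool_rot: [-1.975, 2.442, -0.003]
contact_force: [0.1, 0.2, 0.9]
gripper_width: 0.0608
gripper_force: 0.0
```

```bash
python3 -c "
from h import *
to((.6283,-.3057,.071,-102))"
```

```text
now 3.4 [ 0.6285 -0.307   0.0714] yaw -102.06 tilt [ 0.0017 -0.0008] F [0.05 0.22 0.89] w 0.0608 0.0
row [-0.0031, 0.0011, 0.0011] -0.0004 dist 0.001
```

Well placed. Close.

Request:
{"method": "send_rows", "body": {"rows": [[[0, 0, 0], 0], [[0, 0, 0], 0], [[0, 0, 0], 0], [[0, 0, 0], 0], [[0, 0, 0], 0], [[0, 0, 0], 0], [[0, 0, 0], 0]], "fingers": 1, "force": 25}}

```text
t: 4.1
tcp_pos: [0.6277, -0.3073, 0.0701]
tool_rot: [1.974, -2.444, 0.0]
contact_force: [0.3, -0.2, -0.3]
gripper_width: 0.0126
gripper_force: 0.5
```

```bash
python3 -c "
from h import *
to((.6283,-.307,.25,-102))"
```

```text
now 4.1 [ 0.6277 -0.3073  0.0701] yaw -102.12 tilt [-0. -0.] F [ 0.28 -0.19 -0.26] w 0.0126 0.5
row [-0.0011, -0.0012, -0.4497] -0.0007 dist 0.18
```

Width is 12.6 mm, so it has just made contact. I'll let the grip build, then lift.

Request:
{"method": "send_rows", "body": {"rows": [[[0, 0, 0], 0], [[0, 0, 0], 0], [[0, 0, 0], 0], [[0, 0, -0.05], 0], [[0, 0, -0.1], 0], [[0, 0, -0.18], 0], [[0, 0, -0.28], 0], [[0, 0, -0.38], 0], [[0, 0, -0.46], 0], [[0, 0, -0.46], 0]]}}

```text
t: 5.1
tcp_pos: [0.6295, -0.3084, 0.261]
tool_rot: [-1.972, 2.439, -0.015]
contact_force: [1.1, 0.2, -0.3]
gripper_width: 0.0117
gripper_force: 24.8
```

```bash
python3 -c "
from h import *
to((.628,-.107,.26,-97),(.6283,.0895,.24,-91.9))"
```

```text
now 5.1 [ 0.6295 -0.3084  0.261 ] yaw -102.1 tilt [ 0.01   -0.0044] F [ 1.11  0.18 -0.31] w 0.0117 24.8
row [-0.4914, 0.1092, 0.0002] -0.0283 dist 0.201
row [-0.972, 0.2119, 0.048] -0.0567 dist 0.398
```

Request:
{"method": "send_rows", "body": {"rows": [[[-0.975, 0.212, 0.01], -0.057], [[-0.975, 0.212, 0.01], -0.057], [[-0.975, 0.212, 0.01], -0.057], [[-0.975, 0.212, 0.01], -0.057], [[-0.975, 0.212, 0.01], -0.057], [[-0.975, 0.212, 0.01], -0.057], [[-0.975, 0.212, 0.01], -0.057], [[-0.975, 0.212, 0.01], -0.057], [[-0.975, 0.212, 0.01], -0.057], [[-0.975, 0.212, 0.01], -0.057]]}}

```text
t: 6.1
tcp_pos: [0.6259, 0.0931, 0.2492]
tool_rot: [2.186, -2.253, -0.002]
contact_force: [-0.0, 0.0, 0.2]
gripper_width: 0.0118
gripper_force: 24.8
```

```bash
python3 -c "
from h import *
import pickle
d=get_image('top');b=get_image('side');pickle.dump((d,b),open('i1.pkl','wb'))
to((.6285,.088,.222,-91.9))
save('c3.png',np.hstack([cv2.resize(d['image'][135:195,192:252],(390,390),interpolation=cv2.INTER_CUBIC),cv2.resize(b['image'][115:195,190:270],(390,390),interpolation=cv2.INTER_CUBIC)]))"
```

```text
now 6.2 [0.6263 0.0911 0.2496] yaw -91.9 tilt [-0.0014 -0.0006] F [0.16 0.02 0.17] w 0.012 24.8
row [0.0076, -0.0059, 0.0691] 0.0 dist 0.028
```

View pics/c3.png

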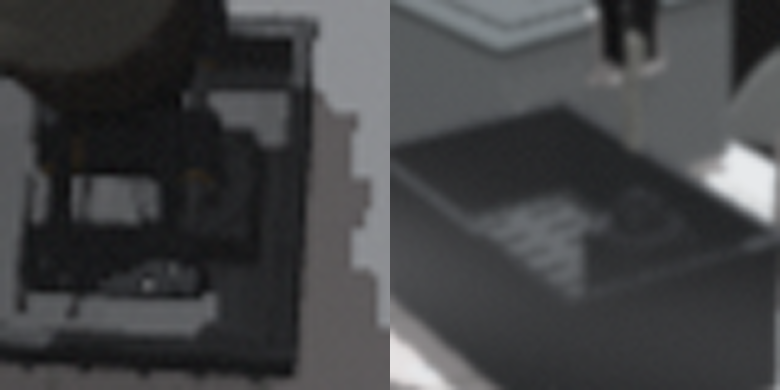

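The gauge hangs upright in the fingers, at side crop (632,100), above the neck at (640,215). I'll measure the blade with the side depth.

Run:
```python
from h import *
import pickle
d,b=pickle.load(open("i1.pkl","rb"))
Q=cloud(b)
# x.. region cols 232-250, rows 118-150
for v in range(126,150,2):
    p=Q[v,234:248];g=b["image"][v,234:248].astype(int).sum(1)
    k=int(np.argmax(np.where((np.hypot(p[:,0]-.627,p[:,1]-.09)<.03),g,0)));m=(np.hypot(p[:,0]-.627,p[:,1]-.09)<.03)
    print(v,m.sum(),np.nonzero(m)[0]+234,p[m].mean(0).round(4) if m.any() else '')
```

```text
126 11 [234 235 236 237 238 239 240 241 242 243 244] [0.6223 0.0847 0.2562]
128 8 [235 236 237 238 239 240 241 242] [0.6197 0.0838 0.2505]
130 4 [237 238 239 240] [0.6249 0.0922 0.24  ]
132 4 [237 238 239 240] [0.6248 0.0923 0.2333]
134 3 [238 239 240] [0.625  0.0901 0.2272]
136 3 [238 239 240] [0.6256 0.0912 0.2199]
138 3 [238 239 240] [0.6249 0.0906 0.2134]
140 3 [238 239 240] [0.6247 0.0906 0.2066]
142 4 [238 239 240 241] [0.6259 0.0897 0.1997]
144 4 [238 239 240 241] [0.6259 0.0901 0.1926]
146 0 [] 
148 0 []
```

Request:
{"method": "send_rows", "body": {"rows": [[[0.007, -0.004, 0.04], 0], [[0.007, -0.004, 0.06], 0], [[0.007, -0.004, 0.06], 0], [[0.007, -0.004, 0.06], 0], [[0.007, -0.004, 0.06], 0]]}}

```text
t: 6.7
tcp_pos: [0.6286, 0.0886, 0.2269]
tool_rot: [-2.184, 2.257, -0.001]
contact_force: [-0.4, -0.1, -0.8]
gripper_width: 0.0116
gripper_force: 24.8
```

```bash
python3 -c "
from h import *
to((.628,.0882,.205,-91.9))"
```

```text
now 6.7 [0.6286 0.0886 0.2269] yaw -91.89 tilt [0.0012 0.0001] F [-0.44 -0.14 -0.78] w 0.0116 24.8
row [0.0012, 0.0016, 0.0548] 0.0 dist 0.022
```

Request:
{"method": "send_rows", "body": {"rows": [[[0.001, 0.001, 0.02], 0], [[0.001, 0.001, 0.035], 0], [[0.001, 0.001, 0.045], 0], [[0.001, 0.001, 0.055], 0], [[0.001, 0.001, 0.055], 0]]}}

```text
t: 7.2
tcp_pos: [0.6274, 0.0886, 0.2032]
tool_rot: [2.184, -2.256, -0.001]
contact_force: [-0.4, 0.1, -0.0]
gripper_width: 0.0115
gripper_force: 24.8
```

```bash
python3 -c "
from h import *
to((.628,.0882,.18,-91.9))"
```

```text
now 7.2 [0.6274 0.0886 0.2032] yaw -91.86 tilt [-0.0016 -0.0004] F [-0.43  0.1  -0.03] w 0.0115 24.8
row [0.0009, -0.0016, 0.058] 0.0002 dist 0.023
```

The tip should be about 9 mm below the neck top with no force. Continue.

Request:
{"method": "send_rows", "body": {"rows": [[[0, 0, 0.015], 0], [[0, 0, 0.03], 0], [[0, 0, 0.045], 0], [[0, 0, 0.058], 0], [[0, 0, 0.058], 0]]}}

```text
t: 7.7
tcp_pos: [0.6273, 0.0885, 0.1797]
tool_rot: [2.184, -2.256, -0.002]
contact_force: [0.2, 0.3, -0.2]
gripper_width: 0.012
gripper_force: 24.8
```

Request:
{"method": "send_rows", "body": {"rows": [[[0, 0, 0.015], 0], [[0, 0, 0.03], 0], [[0, 0, 0.045], 0], [[0, 0, 0.06], 0], [[0, 0, 0.065], 0], [[0, 0, 0.065], 0]]}}

```text
t: 8.3
tcp_pos: [0.6277, 0.0886, 0.1544]
tool_rot: [2.185, -2.257, -0.001]
contact_force: [-1.1, -0.5, 0.1]
gripper_width: 0.0118
gripper_force: 24.8
```

```bash
python3 -c "
from h import *
import pickle
to((.628,.0882,.152,-91.9))
b=get_image('side')
save('c4.png',cv2.resize(b['image'][115:195,190:270],(500,500),interpolation=cv2.INTER_CUBIC))"
```

```text
now 8.3 [0.6277 0.0886 0.1544] yaw -91.86 tilt [-0.0008 -0.0003] F [-1.13 -0.51  0.13] w 0.0118 24.8
row [0.0008, -0.0009, 0.0061] 0.0002 dist 0.002
```

View pics/c4.png

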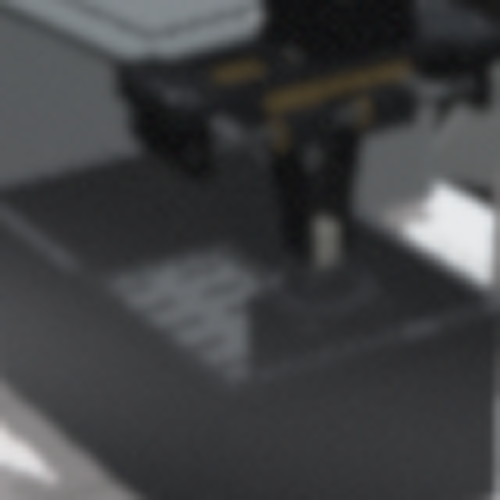

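The blade is down in the slot, with the head at (325,240) just above the neck. I'll lower the last 2 mm and release.

Request:
{"method": "send_rows", "body": {"rows": [[[0, 0, 0.004], 0], [[0, 0, 0.006], 0], [[0, 0, 0.006], 0]]}}

```text
t: 8.65
tcp_pos: [0.6278, 0.0886, 0.1525]
tool_rot: [2.185, -2.257, -0.0]
contact_force: [0.1, 0.5, -0.3]
gripper_width: 0.0121
gripper_force: 24.8
```

Request:
{"method": "send_rows", "body": {"rows": [[[0, 0, 0], 0], [[0, 0, 0], 0], [[0, 0, 0], 0], [[0, 0, 0], 0], [[0, 0, -0.02], 0], [[0, 0, -0.06], 0], [[0, 0, -0.12], 0], [[0, 0, -0.2], 0], [[0, 0, -0.2], 0]], "fingers": 0.5}}

```text
t: 9.55
tcp_pos: [0.6306, 0.089, 0.2389]
tool_rot: [-2.179, 2.25, -0.01]
contact_force: [-0.8, 0.5, 0.4]
gripper_width: 0.0434
gripper_force: 0.0
```

```bash
python3 -c "
from h import *
to((.438,-.306,.2,-102))
Q=cloud(get_image('side'))[115:195,190:270].reshape(-1,3)
m=(np.hypot(Q[:,0]-.628,Q[:,1]-.089)<.02)&(Q[:,2]>.14)&(Q[:,2]<.2);p=Q[m];print(len(p));print(p[np.argsort(-p[:,2])].round(4)[:14])"
```

```text
now 9.55 [0.6306 0.089  0.2389] yaw -91.81 tilt [0.011 0.002] F [-0.78  0.45  0.41] w 0.0434 0.0
row [1.0025, 0.4511, 0.0899] 0.0566 dist 0.441
91
[[0.6213 0.087  0.1704]
 [0.6248 0.0748 0.1703]
 [0.6206 0.0919 0.1688]
 [0.6259 0.088  0.1688]
 [0.6253 0.0989 0.1686]
 [0.6216 0.0817 0.1686]
 [0.6321 0.0858 0.168 ]
 [0.6315 0.0965 0.1678]
 [0.6305 0.0775 0.1678]
 [0.6253 0.0814 0.1678]
 [0.6194 0.0959 0.1677]
 [0.6303 0.0888 0.1673]
 [0.6298 0.0999 0.1671]
 [0.6216 0.0876 0.1665]]
```

The head top is at about 0.168, so the gauge is home. Now to the cap at (0.4385, -0.307), keeping this yaw.

Request:
{"method": "send_rows", "body": {"rows": [[[0.97, 0.45, 0.05], 0], [[0.97, 0.45, 0.05], 0], [[0.97, 0.45, 0.05], 0], [[0.97, 0.45, 0.05], 0], [[0.97, 0.45, 0.05], 0], [[0.97, 0.45, 0.05], 0], [[0.97, 0.45, 0.05], 0], [[0.97, 0.45, 0.05], 0], [[0.97, 0.45, 0.05], 0], [[0.97, 0.45, 0.05], 0]], "fingers": 0}}

```text
t: 10.6
tcp_pos: [0.4329, -0.2956, 0.2117]
tool_rot: [2.179, -2.262, -0.003]
contact_force: [0.1, 1.2, -0.1]
gripper_width: 0.0869
gripper_force: 0.0
```

```bash
python3 -c "
from h import *
d=get_image('top')
to((.4385,-.307,.07,-91.9),(.4385,-.307,.015,-91.9))
Q=cloud(d);p=Q[145:185,202:242].reshape(-1,3);h=p[(p[:,2]>.16)&(p[:,2]<.18)];print('head',len(h),h.mean(0).round(4),np.round(cv2.minAreaRect((h[:,:2]*1000).astype(np.float32)),1) if 0 else cv2.minAreaRect((h[:,:2]*1000).astype(np.float32)))
n=p[(p[:,2]>.129)&(p[:,2]<.135)&(np.hypot(p[:,0]-.628,p[:,1]-.089)<.036)];c=cv2.minEnclosingCircle((n[:,:2]*1000).astype(np.float32));print('collar',len(n),c)
"
```

```text
now 10.65 [ 0.4339 -0.2944  0.2119] yaw -92.06 tilt [-0.0014  0.0007] F [ 0.52  0.29 -0.29] w 0.0871 0.0
row [0.0312, -0.0131, 0.3546] -0.0009 dist 0.142
row [0.0313, -0.0133, 0.4921] -0.0009 dist 0.197
head 32 [0.6265 0.0893 0.1669] ((627.2506713867188, 89.12010955810547), (19.844989776611328, 13.008864402770996), 89.0481948852539)
collar 139 ((628.4028930664062, 90.34024047851562), 31.38121795654297)
```

Request:
{"method": "send_rows", "body": {"rows": [[[0.031, -0.013, 0.12], 0], [[0.031, -0.013, 0.24], 0], [[0.031, -0.013, 0.33], 0], [[0.031, -0.013, 0.4], 0], [[0.031, -0.013, 0.45], 0], [[0.031, -0.013, 0.492], 0], [[0.031, -0.013, 0.492], 0], [[0.031, -0.013, 0.492], 0]]}}

```text
t: 11.45
tcp_pos: [0.4407, -0.3053, 0.0158]
tool_rot: [2.186, -2.255, -0.0]
contact_force: [-0.1, 0.4, -0.3]
gripper_width: 0.0868
gripper_force: 0.0
```

Request:
{"method": "send_rows", "body": {"rows": [[[0, 0, 0], 0], [[0, 0, 0], 0], [[0, 0, 0], 0], [[0, 0, 0], 0], [[0, 0, 0], 0], [[0, 0, 0], 0], [[0, 0, 0], 0], [[0, 0, 0], 0]], "fingers": 1, "force": 50}}

```text
t: 12.25
tcp_pos: [0.4401, -0.306, 0.016]
tool_rot: [2.185, -2.257, 0.0]
contact_force: [-0.4, 0.4, 3.1]
gripper_width: 0.0517
gripper_force: 50.0
```

```bash
python3 -c "
from h import *
to((.4385,-.307,.23,-91.9))"
```

```text
now 12.25 [ 0.4401 -0.306   0.016 ] yaw -91.86 tilt [ 0.     -0.0001] F [-0.36  0.36  3.14] w 0.0517 50.0
row [0.0028, 0.0039, -0.5351] 0.0002 dist 0.214
```

Request:
{"method": "send_rows", "body": {"rows": [[[0, 0, -0.05], 0], [[0, 0, -0.15], 0], [[0, 0, -0.27], 0], [[0, 0, -0.39], 0], [[0, 0, -0.5], 0], [[0, 0, -0.56], 0], [[0, 0, -0.56], 0], [[0, 0, -0.56], 0]]}}

```text
t: 13.05
tcp_pos: [0.4398, -0.3055, 0.2394]
tool_rot: [-2.184, 2.257, 0.001]
contact_force: [0.3, 0.7, -1.7]
gripper_width: 0.0513
gripper_force: 50.0
```

```bash
python3 -c "
from h import *
to((.628,.0895,.215,-91.9))"
```

```text
now 13.05 [ 0.4398 -0.3055  0.2394] yaw -91.88 tilt [0.0002 0.0008] F [ 0.27  0.73 -1.65] w 0.0513 50.0
row [-1.0025, -0.4378, 0.0618] 0.0001 dist 0.438
```

Request:
{"method": "send_rows", "body": {"rows": [[[-0.99, -0.438, 0.01], 0], [[-0.99, -0.438, 0.01], 0], [[-0.99, -0.438, 0.01], 0], [[-0.99, -0.438, 0.01], 0], [[-0.99, -0.438, 0.01], 0], [[-0.99, -0.438, 0.01], 0], [[-0.99, -0.438, 0.01], 0], [[-0.99, -0.438, 0.01], 0], [[-0.99, -0.438, 0.01], 0], [[-0.99, -0.438, 0.01], 0]]}}

```text
t: 14.05
tcp_pos: [0.6284, 0.0879, 0.2317]
tool_rot: [2.187, -2.249, -0.004]
contact_force: [-0.8, -1.2, -0.9]
gripper_width: 0.0511
gripper_force: 50.0
```

```bash
python3 -c "
from h import *
d=get_image('side')
to((.628,.0892,.185,-91.9))
save('c5.png',cv2.resize(d['image'][105:195,185:275],(500,500),interpolation=cv2.INTER_CUBIC))"
```

```text
now 14.1 [0.6275 0.086  0.2321] yaw -91.71 tilt [-0.0056 -0.0016] F [-0.25 -0.47 -1.6 ] w 0.0517 50.0
row [-0.0083, -0.0017, 0.1178] 0.0011 dist 0.047
```

View pics/c5.png

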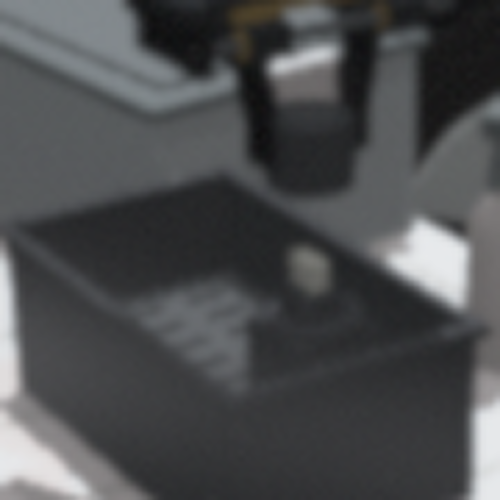

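The cap hangs level in the fingers at (312,150), above the white head at (308,270). Lower it.

Request:
{"method": "send_rows", "body": {"rows": [[[-0.008, -0.002, 0.04], 0.001], [[-0.008, -0.002, 0.08], 0.001], [[-0.008, -0.002, 0.11], 0.001], [[-0.008, -0.002, 0.118], 0.001], [[-0.008, -0.002, 0.118], 0.001], [[-0.008, -0.002, 0.118], 0.001]]}}

```text
t: 14.7
tcp_pos: [0.6293, 0.087, 0.1892]
tool_rot: [-2.181, 2.26, -0.001]
contact_force: [1.1, 0.5, 0.2]
gripper_width: 0.051
gripper_force: 50.0
```

```bash
python3 -c "
from h import *
to((.628,.0893,.162,-91.9))"
```

```text
now 14.7 [0.6293 0.087  0.1892] yaw -92.06 tilt [0.0011 0.    ] F [1.09 0.47 0.21] w 0.051 50.0
row [-0.0056, 0.0036, 0.068] -0.0009 dist 0.027
```

Request:
{"method": "send_rows", "body": {"rows": [[[-0.005, 0.002, 0.01], 0], [[-0.005, 0.002, 0.025], 0], [[-0.005, 0.002, 0.04], 0], [[-0.005, 0.002, 0.055], 0], [[-0.005, 0.002, 0.068], 0], [[-0.005, 0.002, 0.068], 0]]}}

```text
t: 15.3
tcp_pos: [0.6282, 0.0896, 0.1604]
tool_rot: [2.181, -2.26, -0.001]
contact_force: [1.0, 0.6, -0.1]
gripper_width: 0.0514
gripper_force: 50.0
```

```bash
python3 -c "
from h import *
to((.628,.0893,.147,-91.9))"
```

```text
now 15.3 [0.6282 0.0896 0.1604] yaw -92.04 tilt [-0.0006  0.0001] F [ 1.01  0.61 -0.11] w 0.0514 50.0
row [0.0008, 0.0005, 0.0335] -0.0008 dist 0.013
```

The rim is over the neck with negligible force. Press.

Request:
{"method": "send_rows", "body": {"rows": [[[0, 0, 0.005], 0], [[0, 0, 0.01], 0], [[0, 0, 0.014], 0], [[0, 0, 0.018], 0], [[0, 0, 0.018], 0]], "force": 60}}

```text
t: 15.8
tcp_pos: [0.6296, 0.0901, 0.1566]
tool_rot: [-2.179, 2.257, -0.004]
contact_force: [-0.0, 1.8, 6.0]
gripper_width: 0.0508
gripper_force: 60.0
```

Request:
{"method": "send_rows", "body": {"rows": [[[0, 0, 0.005], 0], [[0, 0, 0.01], 0], [[0, 0, 0.014], 0], [[0, 0, 0.014], 0], [[0, 0, 0.014], 0]]}}

```text
t: 16.3
tcp_pos: [0.6283, 0.0897, 0.1481]
tool_rot: [-2.182, 2.26, 0.0]
contact_force: [1.6, 2.6, -1.6]
gripper_width: 0.051
gripper_force: 60.0
```

Clicked through. Build up the push.

Request:
{"method": "send_rows", "body": {"rows": [[[0, 0, 0.003], 0], [[0, 0, 0.005], 0], [[0, 0, 0.005], 0]]}}

```text
t: 16.6
tcp_pos: [0.6284, 0.0897, 0.148]
tool_rot: [-2.181, 2.26, -0.001]
contact_force: [-1.1, 3.1, 5.5]
gripper_width: 0.0512
gripper_force: 60.0
```

Request:
{"method": "send_rows", "body": {"rows": [[[0, 0, 0.003], 0], [[0, 0, 0.005], 0], [[0, 0, 0.005], 0]]}}

```text
t: 16.9
tcp_pos: [0.6283, 0.0897, 0.148]
tool_rot: [-2.182, 2.259, -0.002]
contact_force: [-4.5, 4.2, 13.0]
gripper_width: 0.0509
gripper_force: 60.0
```

Request:
{"method": "send_rows", "body": {"rows": [[[0, 0, 0.003], 0], [[0, 0, 0.006], 0], [[0, 0, 0.006], 0], [[0, 0, 0.006], 0], [[0, 0, 0.006], 0], [[0, 0, 0.006], 0]]}}

```text
t: 17.5
tcp_pos: [0.6284, 0.0897, 0.1479]
tool_rot: [-2.182, 2.258, -0.003]
contact_force: [-7.6, 4.5, 20.8]
gripper_width: 0.0508
gripper_force: 60.0
```

```bash
python3 -c "
from h import *
d=get_image('side')
to((.628,.0892,.148,-91.9))
Q=cloud(d)[105:195,185:275].reshape(-1,3);m=(np.hypot(Q[:,0]-.628,Q[:,1]-.089)<.022)&(Q[:,2]>.16)&(Q[:,2]<.182);print(len(Q[m]),np.percentile(Q[m][:,2],[10,50,90]))
save('c6.png',cv2.resize(d['image'][105:195,185:275],(500,500),interpolation=cv2.INTER_CUBIC))"
```

```text
now 17.55 [0.6284 0.0897 0.1479] yaw -91.96 tilt [ 0.0028 -0.0002] F [-7.88  4.82 21.62] w 0.0511 60.0
row [0.0014, 0.0008, -0.0002] -0.0004 dist 0.001
56 [0.17264418 0.17380001 0.17537833]
```

View pics/c6.png

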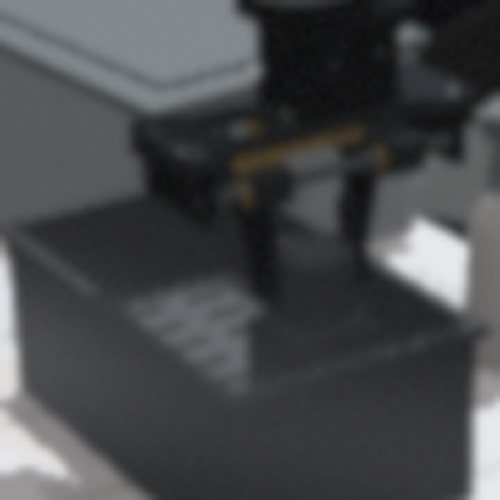

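The cap sits on the collar at (310,280) with its top at 0.174, which is the home height (132 + 42 mm). The push is steady at 21 N and level, so I'm handing in.

```bash
python3 -c "
from rig import manip
print(manip.sign_off())"
```

```text
the job is handed in; nothing more can be done
None
```

The job is handed in at about 17.6 s: the gauge is home in the neck, the cap clicked and measured fully home on the collar, and the gripper is still holding it down with about 21 N; no verdict came back.

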